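Put the coffee corner back together

TASK

The washed coffee things are drying on the kitchen island; put them back together. Stand the glass carafe in the middle of the scale's weighing plate, seat the dripper in the carafe's neck with its flange flat on the rim, and put each wooden lid fully home on the canister it fits. Set the carafe and the dripper down gently and leave the scale, the two canisters, the kettle, the mug and the potted plant where they stand, all upright.

Things in the scene. Friction and masses are not known exactly. Their poses are not given: they have to be found in the camera images.
- carafe: Loose clear-glass carafe (sizes in mm), round, upright, 120 tall, 0.32 kg: belly 102 across up to 55 high, shoulder narrowing to a straight neck from 82 up. A wooden collar 68 across rings the neck from 86 to 112 high: grip it there from above. The neck is open at the top, bore 59. Origin: centre of its underside, z up along its axis.
- scale: Loose low black digital coffee scale on rubber feet (sizes in mm), 0.55 kg, with a square steel weighing plate 122 x 122 whose top is 24 above the counter; a black control strip juts out on its -x side to 100 from the origin. Origin: on the counter under the middle of the plate; x and y along the plate's edges.
- dripper: Loose black dripper (mm), 85 tall, 0.15 kg: open cone, top 102 across; round flange 88 across, underside 8 above the origin; below it a ring 48 across (42 at the foot) that drops into the carafe's neck. Loop handle along +y, 11 thick in x, out to 90 from the axis, top bar 70 to 80 high: pinch it across x at 75. Origin: centre of the ring's foot; seated, 112 above the carafe's. May end at any yaw.
- lid_large: Loose round wooden lid (sizes in mm) 112 across, 0.11 kg, resting on its cork plug (86 across, 8 high, tapering to 78 at the foot); wooden disc from 8 to 16 high, and on it a knob 24 to 28 across whose top is 42 high. Origin: centre of the plug's underside. Grip the knob from above.
- lid_small: Loose round wooden lid like the large one but 86 mm across, 0.07 kg; plug 62 across, tapering to 54, same heights and the same knob. Origin: centre of the plug's underside.
- canister_large: Loose open grey stoneware canister (sizes in mm), empty, upright, 110 across, 100 tall, wall 6 (mouth 98), 0.65 kg. Origin: centre of its underside, z up. The large lid belongs on it: fully home, the lid's disc rests on the rim and the lid's origin is 92 above the canister's.
- canister_small: Loose open grey stoneware canister (sizes in mm), empty, upright, 84 across, 80 tall, wall 5 (mouth 74), 0.38 kg. Origin: centre of its underside, z up. The small lid belongs on it: fully home, the lid's origin is 72 above the canister's.
- kettle: Steel gooseneck kettle on its round black power base (sizes in mm), 170 tall, base 156 across, thin spout to 152 along its +x, handle to 121 along its -x. Not to be moved. Origin: centre of the base's underside.
- mug: Dark mug, 82 mm across, 92 mm tall, beyond the work. Not to be moved. Origin: centre of its underside.
- plant: Green herb in a yellow pot on a woven tray 175 mm across, about 175 mm tall. Not to be moved. Origin: centre of the tray's underside.

How it is judged:
By the outcome, as a careful person would: the job done as asked, in the order asked, and still so for the second after the job is handed in, with the robot touching nothing.
It also fails if it takes over 112 s, if anything falls off the work surface, if the arm or the gripper's body presses on something with over 40 N, if the wrist force passes 120 N, or if a joint passes its speed limit or range.

ROBOT

A 7-joint arm with a two-finger parallel gripper is mounted at the origin on the work surface. World frame = base frame: x ahead of the robot, y to its left, z up, the work surface at z = 0. Lengths are in m, angles in rad, forces in N, time in s.
With the tool pointing down it reaches from about 0.4 to 0.875 m from the base axis. Payload 6.5 kg.
Tool frame: the origin (TCP) lies between the finger pads; the fingertips stand 8 mm ahead of it and the grasp point (between the pads) lies 11 mm behind it; z points along the fingers, y is the line along which they close (so a half turn about z gives the same grasp; the last joint's range is limited). The gripper opens to 88 mm and grips with 3 to 60 N. Pads are 18 mm wide; open, the fingers measure 123 mm over their backs; the gripper's body (75 mm by 187 mm) begins 45 mm behind the grasp point.
Start: joints at [-1.273, 0.536, -0.004, 1.538, 0.003, 1.067, -0.071], TCP at [0.231, 0.607, 0.247] pointing down, gripper open.
Joint ranges: [-2.7, 2.7], [-0.37, 2.16], [-1.27, 1.26], [0.24, 2.4], [-1.31, 4.45], [0.19, 1.91], [-2.76, 2.76]. Speed limits (rad/s): [2.39, 2.39, 3.14, 3.14, 3.14, 3.14, 3.14].

INTERFACE

Orientations are given as a unit quaternion [w, x, y, z].
In Python, from plant import robot, optics, sensors gives the robot as it stands (robot), with the cameras (optics) and the readings (sensors).
- The arm moves only by the tool run_rows, called after "Request:" as name(argument=value, ...) on one line, values as JSON. Schema: {"type":"object","properties":{"rows":{"type":"object","properties":{"x":{"type":"array","items":{"type":"number"},"minItems":1,"maxItems":20},"y":{"type":"array","items":{"type":"number"},"minItems":1,"maxItems":20},"z":{"type":"array","items":{"type":"number"},"minItems":1,"maxItems":20},"turn":{"type":"array","items":{"type":"number"},"minItems":1,"maxItems":20},"aperture":{"type":"array","items":{"type":"number"},"minItems":1,"maxItems":20}},"additionalProperties":false,"required":["x","y","z","turn","aperture"]},"grip_force":{"type":"number"},"only":{"type":"string"},"quiet":{"type":"boolean"},"lines":{"type":"string"}},"required":["rows"],"additionalProperties":false}. rows is an object with one list for each field, all of the same length, 1 to 20, a row being the entries at one place: x, y, z (the shift in normalised numbers (1 is 0.4 m)), turn (a turn about the tool's z in shares of 2 rad (1.0 is 2 rad)), aperture (the finger opening in m); each row shifts and turns the commanded pose from where the row before left it, along the tool's axes as they then stand; what a row does not reach is not made up. A row lasts 1/12 s, in which the tool goes at most 0.0417 m and 0.125 rad, less where a joint would pass 70% of its speed; a pose out of reach is approached as far as the arm can. The fingers move at their own pace and stop on an object; grip_force is the grip in N (left out, the last holds). Time passes only in rows, so rows that do not move let the fingers close. The tool returns the time, the measured TCP pose, the force, the opening and the grip force at its end. only (a regular expression) keeps the lines of the reply that match it, lines (a string "A,B") keeps lines A to B, and quiet returns only ok. Input that does not fit is refused with a message, and nothing moves.
- sensors.read_state(): the state, without advancing time (a new reading comes with each control period).
- optics.camera(name): name is "scene" or "side" or "wrist"; returns a dict with "img" (480x640x3 uint8, blue, green, red), "z_map" (480x640 float32, m along the optical axis (not along the pixel's ray), 0 where there is no reading), "fx", "fy", "cx", "cy" (pixels), "R" (3x3) and "t" (3): a world point X has camera coordinates R X + t. Camera axes: x right, y down, z forward; pixel columns grow to the right and rows downward; lengths in m; the calibration is good to about 2 mm. The wrist camera is an equidistant fisheye: a pixel r from the principal point sees the ray r / f radians off the axis. A picture is of the moment at which its call begins.
- robot.finish_job(): hands the job in; it is judged then, once.
The state is a dict: "clock": time; "qpos": joint angles; "joint_velocities": joint speeds; "joint_efforts": joint torques, N m; "position": TCP position; "tcp_rot": TCP orientation; "force": force on the tool from outside, world axes, zero at the start; "moment": the same for the moment, N m; "finger_gap": finger opening in m; "gripper_force": force on a finger pad.
Only numpy, scipy, OpenCV 4.12 (cv2) and the standard library are available. Lean on these libraries where they do the work, as an engineer would, in place of code of your own. Each camera call takes 0.05 s, during which the arm holds its last target. There are 200 camera calls.

## Working session

There is one attempt and no reset: what is moved stays moved. The work goes in short steps, Python scripts to look and compute and a tool call to move; the robot and the scene stay as the last step left them, time stands still between calls to the robot, and variables do not carry over. Pictures are saved under pics/ and viewed, at most 14 in all, crops included, and the job is handed in when it is done.

```bash
ls; mkdir -p pics
```

Run:
```python
from plant import robot, optics, sensors
import cv2,numpy as np
s=sensors.read_state();print({k:np.round(v,3).tolist() for k,v in s.items()})
for n in("scene","side"):
    c=optics.camera(n);np.savez(f"pics/{n}0.npz",**c);cv2.imwrite(f"pics/{n}0.png",c["img"]);print(n,c["fx"],c["fy"],c["cx"],c["cy"],c["R"].round(3).tolist(),c["t"])
```

```text
pics
plant.py
{'clock': 0.0, 'qpos': [-1.273, 0.537, -0.004, 1.539, 0.003, 1.067, -0.071], 'joint_velocities': [-0.002, 0.001, 0.0, 0.002, 0.0, -0.001, -0.0], 'joint_efforts': [0.0, -57.098, 0.991, -25.161, -0.056, 0.018, 0.0], 'position': [0.231, 0.607, 0.246], 'tcp_rot': [-0.0, 0.181, 0.984, -0.001], 'force': [-0.468, -1.069, 0.064], 'moment': [0.039, -0.051, 0.007], 'gripper_force': 0.0, 'finger_gap': 0.088}
scene 611.7510654161887 611.7510654161887 330.82214838661264 248.5865684919964 [[0.675, 0.738, -0.012], [0.625, -0.58, -0.522], [-0.392, 0.345, -0.853]] [-0.41977092 -0.36544504  1.85974723]
side 454.9633032949899 454.9633032949899 317.82152235268194 240.21658541129398 [[0.952, -0.305, 0.0], [-0.198, -0.619, -0.76], [0.232, 0.724, -0.65]] [-0.6000983   0.15445801  1.11165377]
```

View pics/scene0.png

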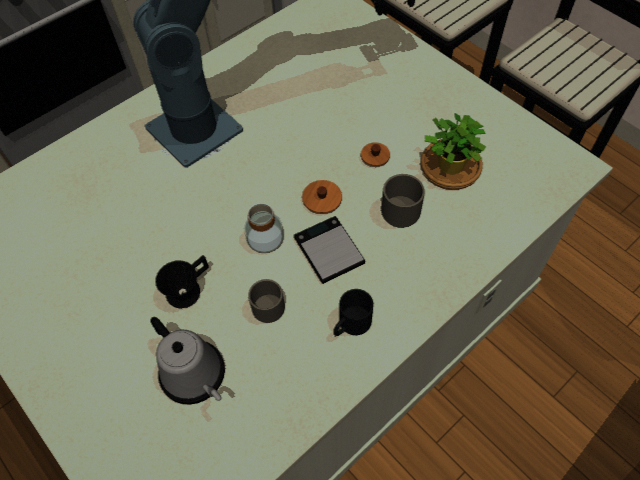

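View pics/side0.png

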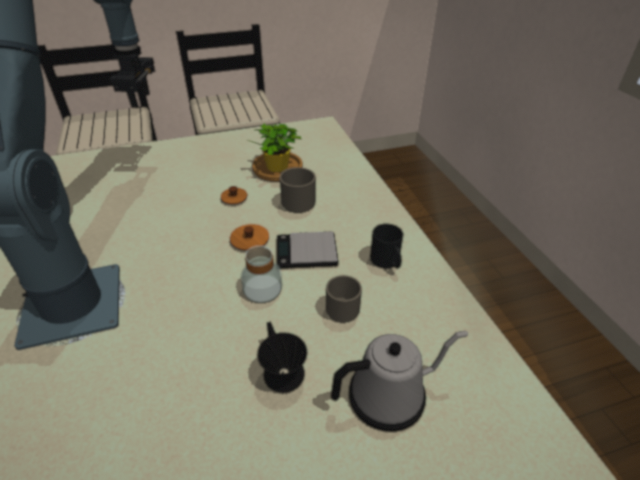

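The scene view shows the carafe at about (264,232) and the scale at (330,250). The dripper is at (180,283) with its handle towards (203,265). The lids are at (322,196) large and (375,154) small, the canisters at (402,200) large and (267,300) small. The kettle, mug and plant are clear of these. The side view agrees: everything stands upright.

Create h.py:
```python
import numpy as np,cv2
from scipy.optimize import least_squares
def cloud(c):
    z=c["z_map"];v,u=np.mgrid[:480,:640]
    P=np.stack([(u-c["cx"])/c["fx"]*z,(v-c["cy"])/c["fy"]*z,z],-1)
    return (P-c["t"])@c["R"]
def ray(c,uv,h,fish=False):
    """pixels onto plane z=h"""
    uv=np.atleast_2d(np.asarray(uv,float));d=(uv-[c["cx"],c["cy"]])/[c["fx"],c["fy"]]
    if fish:
        r=np.linalg.norm(d,axis=1,keepdims=True)+1e-12
        D=np.hstack([d/r*np.sin(r),np.cos(r)])
    else: D=np.hstack([d,np.ones((len(d),1))])
    D=D@c["R"];C=-c["R"].T@c["t"]
    return (C+D*((h-C[2])/D[:,2])[:,None])[:,:2]
def circ(p,r=None):
    p=np.asarray(p);m=p.mean(0)
    if r: f=lambda x:np.linalg.norm(p-x[:2],axis=1)-r;x0=m
    else: f=lambda x:np.linalg.norm(p-x[:2],axis=1)-x[2];x0=[*m,.04]
    s=least_squares(f,x0,loss="soft_l1",f_scale=.003);return s.x,np.median(abs(f(s.x)))
```

Run:
```python
from h import *
# approx centre pixels in (scene)
S={n:dict(np.load(f"pics/{n}0.npz")) for n in("scene","side")}
for n,c in S.items():
    P=cloud(c);ok=c["z_map"]>0
    tab=ok&(abs(P[...,2])<.02)&(P[...,0]>.2)&(P[...,0]<1)&(abs(P[...,1])<.5)
    print(n,"table z",np.percentile(P[tab][:,2],[5,50,95]).round(4))
    m=(ok&(P[...,2]>.010)&(P[...,2]<.3)&(P[...,0]>.25)&(P[...,0]<1.2)&(abs(P[...,1])<.8)).astype(np.uint8)
    k,l,st,ce=cv2.connectedComponentsWithStats(m)
    for i in range(1,k):
        if st[i,4]<60: continue
        q=P[l==i];b=c["img"][l==i].mean(0)
        lo,hi=np.percentile(q,[2,98],axis=0)
        print(ce[i].round(),st[i,4],"mid",((lo+hi)/2).round(3)[:2],"ext",(hi-lo).round(3)[:2],"top",hi[2].round(3),b.round())
```

```text
scene table z [-0.0061 -0.0005  0.0088]
[454. 149.] 2830 mid [0.632 0.453] ext [0.161 0.154] top 0.159 [23. 72. 59.]
[375. 154.] 511 mid [0.457 0.325] ext [0.079 0.078] top 0.045 [ 28.  61. 107.]
[402. 199.] 1668 mid [0.645 0.238] ext [0.105 0.106] top 0.102 [29. 35. 38.]
[321. 196.] 996 mid [0.464 0.109] ext [0.101 0.101] top 0.041 [ 32.  70. 123.]
[263. 228.] 1490 mid [ 0.458 -0.095] ext [0.096 0.088] top 0.12 [ 94. 103. 101.]
[329. 249.] 2650 mid [0.604 0.008] ext [0.166 0.137] top 0.029 [81. 85. 88.]
[180. 280.] 1649 mid [ 0.444 -0.33 ] ext [0.09  0.126] top 0.087 [11. 12. 12.]
[266. 300.] 997 mid [ 0.626 -0.218] ext [0.08  0.079] top 0.082 [32. 39. 42.]
[354. 312.] 1139 mid [ 0.797 -0.095] ext [0.078 0.11 ] top 0.094 [11. 12. 11.]
[187. 365.] 4141 mid [ 0.648 -0.458] ext [0.198 0.134] top 0.159 [63. 67. 69.]
side table z [-0.0051 -0.0021  0.0099]
[146.  85.] 71 mid [0.257 0.652] ext [0.013 0.023] top 0.297 [37. 39. 42.]
[286. 167.] 2982 mid [0.628 0.345] ext [0.145 0.327] top 0.152 [40. 71. 69.]
[233. 195.] 346 mid [0.451 0.318] ext [0.075 0.07 ] top 0.041 [ 42.  78. 119.]
[386. 245.] 1245 mid [ 0.79  -0.099] ext [0.077 0.112] top 0.09 [28. 30. 29.]
[278. 257.] 4568 mid [ 0.538 -0.003] ext [0.26  0.279] top 0.116 [ 90. 103. 112.]
[343. 298.] 1383 mid [ 0.619 -0.222] ext [0.078 0.08 ] top 0.079 [50. 57. 61.]
[282. 359.] 2357 mid [ 0.442 -0.34 ] ext [0.087 0.12 ] top 0.084 [26. 28. 28.]
[389. 381.] 6674 mid [ 0.629 -0.478] ext [0.228 0.105] top 0.153 [76. 79. 82.]
```

Run:
```python
from h import *
S={n:dict(np.load(f"pics/{n}0.npz")) for n in("scene","side")}
ap=dict(carafe=(.458,-.095),lid_large=(.464,.109),lid_small=(.457,.322),can_large=(.645,.238),can_small=(.624,-.220),scale=(.615,.005),dripper=(.444,-.345))
top=dict(carafe=(.12,.0315),can_large=(.1,.052),can_small=(.08,.0395))
for n,c in S.items():
    P=cloud(c);ok=c["z_map"]>0;hsv=cv2.cvtColor(c["img"],cv2.COLOR_BGR2HSV)
    for o,a in ap.items():
        near=ok&(np.linalg.norm(P[...,:2]-a,axis=-1)<.12)&(P[...,2]<.3)
        if o in top:
            h,r=top[o];m=near&(abs(P[...,2]-h)<.006)&(np.linalg.norm(P[...,:2]-a,axis=-1)<.07)
            print(n,o,circ(P[m][:,:2]),circ(P[m][:,:2],r)[0],m.sum())
        if o.startswith("lid") or o=="carafe":
            m=near&(hsv[...,1]>130)&(hsv[...,0]<18)&(hsv[...,2]>40)&(np.linalg.norm(P[...,:2]-a,axis=-1)<.07)
            cs=max(cv2.findContours(m.astype(np.uint8),0,cv2.CHAIN_APPROX_NONE)[0],key=len)[:,0]
            if o[0]=="l":
                w=ray(c,cs,.014);k=near&(P[...,2]>.033)&(np.linalg.norm(P[...,:2]-a,axis=-1)<.03)
                print(n,o,"disc",circ(w),"knob",np.median(P[k],0).round(4),k.sum())
            else: print(n,o,"collar z",np.percentile(P[m][:,2],[5,95]),cs.min(0),cs.max(0))
        if o=="scale":
            m=((near&(abs(P[...,2]-.024)<.012)&(hsv[...,2]>70)&(hsv[...,1]<60))*255).astype(np.uint8)
            m=cv2.morphologyEx(m,cv2.MORPH_OPEN,np.ones((3,3)))
            cs=max(cv2.findContours(m,0,cv2.CHAIN_APPROX_NONE)[0],key=len)[:,0]
            print(n,o,cv2.minAreaRect((ray(c,cs,.024)*1000).astype(np.float32)))
        if o=="dripper":
            m=near&(hsv[...,2]<60)
            d=np.linalg.norm(P[...,:2]-a,axis=-1)
            t=m&(abs(P[...,2]-.083)<.006)&(d<.062)
            x,_=circ(P[t][:,:2],.050);print(n,o,"top",x,circ(P[t][:,:2]))
            hd=m&(P[...,2]>.062)&(np.linalg.norm(P[...,:2]-x[:2],axis=-1)>.06)&(np.linalg.norm(P[...,:2]-x[:2],axis=-1)<.1)
            q=P[hd];print("  handle",len(q),np.median(q,0).round(4),q.max(0).round(3),"yaw of +y dir deg",np.degrees(np.arctan2(*(np.median(q,0)[:2]-x[:2])[::-1])))
```

```text
scene carafe (array([ 0.45639227, -0.09032243,  0.03114061]), np.float64(0.0013116773654859616)) [ 0.45640249 -0.09030385] 130
scene carafe collar z [0.08795759 0.11184578] [250 217] [274 230]
scene lid_large disc (array([0.46427165, 0.11021309, 0.05497345]), np.float64(0.000788825678532605)) knob [0.4638 0.1097 0.0402] 73
scene lid_small disc (array([0.45729883, 0.32543185, 0.04191372]), np.float64(0.0006668229910655535)) knob [0.4586 0.3227 0.0413] 71
scene can_large (array([0.643987  , 0.23896198, 0.05174439]), np.float64(0.0016288982814927008)) [0.64398485 0.23897821] 287
scene can_small (array([ 0.62496039, -0.21679361,  0.03918805]), np.float64(0.0015368350062606659)) [ 0.62495405 -0.21679149] 225
scene scale ((620.0302734375, 5.8699188232421875), (122.59915161132812, 121.52542877197266), 76.09663391113281)
scene dripper top [ 0.44721108 -0.34924005] (array([ 0.44628545, -0.34910473,  0.04747291]), np.float64(0.0018126730867023336))
  handle 60 [ 0.4409 -0.274   0.0774] [ 0.446 -0.261  0.087] yaw of +y dir deg 94.76047822299002
side carafe (array([ 0.45213961, -0.09422778,  0.0
[... 294 characters left out ...]
array([0.45197031, 0.31580612, 0.03981349]), np.float64(0.0013681136658452026)) knob [0.4513 0.3206 0.0385] 44
side can_large (array([0.63882061, 0.23373035, 0.05156896]), np.float64(0.0018318028590961002)) [0.63888303 0.23374639] 156
side can_small (array([ 0.62034024, -0.22136651,  0.03923119]), np.float64(0.0013207332312769743)) [ 0.62034772 -0.22135388] 223
side scale ((614.6431274414062, -3.3673858642578125), (124.0263442993164, 124.0943832397461), 75.27904510498047)
side dripper top [ 0.44052246 -0.35492113] (array([ 0.44083291, -0.35452592,  0.04740025]), np.float64(0.0011223869194798841))
  handle 41 [ 0.4334 -0.2833  0.0781] [ 0.438 -0.269  0.08 ] yaw of +y dir deg 95.64811369701636
```

Careful with the scale: shifts go in shares of 0.4 m and turns go in shares of 2 rad. That gives: -0.031 m / 0.4 = -0.0775, -0.018 m / 0.4 = -0.045.

Request:
run_rows(rows={"x":[-0.0775, -0.0775, -0.0775, -0.0775, -0.0775, -0.0775, -0.0775, -0.0775, -0.0775, -0.0775], "y":[-0.045, -0.045, -0.045, -0.045, -0.045, -0.045, -0.045, -0.045, -0.045, -0.045], "z":[0, 0, 0, 0, 0, 0, 0, 0, 0, 0], "turn":[0, 0, 0, 0, 0, 0, 0, 0, 0, 0], "aperture":[0.088, 0.088, 0.088, 0.088, 0.088, 0.088, 0.088, 0.088, 0.088, 0.088]}, grip_force=40)

```text
clock: 0.93
position: [0.4576, 0.3272, 0.2465]
tcp_rot: [-0.0, 0.181, 0.984, -0.0]
force: [1.0, 0.3, -0.7]
finger_gap: 0.0882
gripper_force: 0.0
```

Request:
run_rows(rows={"x":[-0.0325, -0.0325, -0.0325, -0.0325, -0.0325, -0.0325, -0.0325, -0.0325, -0.0325, -0.0325, -0.0325], "y":[-0.09, -0.09, -0.09, -0.09, -0.09, -0.09, -0.09, -0.09, -0.09, -0.09, -0.09], "z":[0, 0, 0, 0, 0, 0, 0, 0, 0, 0, 0], "turn":[0, 0, 0, 0, 0, 0, 0, 0, 0, 0, 0], "aperture":[0.088, 0.088, 0.088, 0.088, 0.088, 0.088, 0.088, 0.088, 0.088, 0.088, 0.088]})

```text
clock: 1.85
position: [0.4491, -0.0938, 0.2467]
tcp_rot: [-0.0, 0.181, 0.984, 0.0]
force: [0.4, 0.7, -0.1]
finger_gap: 0.0883
gripper_force: 0.0
```

Request:
run_rows(rows={"x":[0, 0, 0, 0, 0, 0, 0, 0, 0, 0, 0], "y":[0, 0, 0, 0, 0, 0, 0, 0, 0, 0, 0], "z":[0, 0, 0, 0, 0, 0, 0, 0, 0, 0, 0], "turn":[0.062, 0.062, 0.062, 0.062, 0.062, 0.062, 0.062, 0.062, 0.062, 0, 0], "aperture":[0.088, 0.088, 0.088, 0.088, 0.088, 0.088, 0.088, 0.088, 0.088, 0.088, 0.088]})

```text
clock: 2.77
position: [0.4495, -0.0919, 0.2466]
tcp_rot: [-0.0, 0.673, 0.74, -0.0]
force: [0.3, 0.4, -0.1]
finger_gap: 0.088
gripper_force: 0.0
```

Run:
```python
from plant import robot, optics, sensors
import cv2,numpy as np
for n in("wrist",):
    c=optics.camera(n);np.savez(f"pics/{n}1.npz",**c);cv2.imwrite(f"pics/{n}1.png",c["img"]);print(n,c["fx"],c["cx"],c["cy"],c["R"].round(3).tolist(),(-c["R"].T@c["t"]))
```

```text
wrist 371.64829954431775 322.5276419310608 238.7891910216518 [[0.996, 0.094, -0.001], [0.089, -0.944, 0.317], [0.029, -0.315, -0.949]] [ 0.44236815 -0.00941582  0.38467319]
```

View pics/wrist1.png

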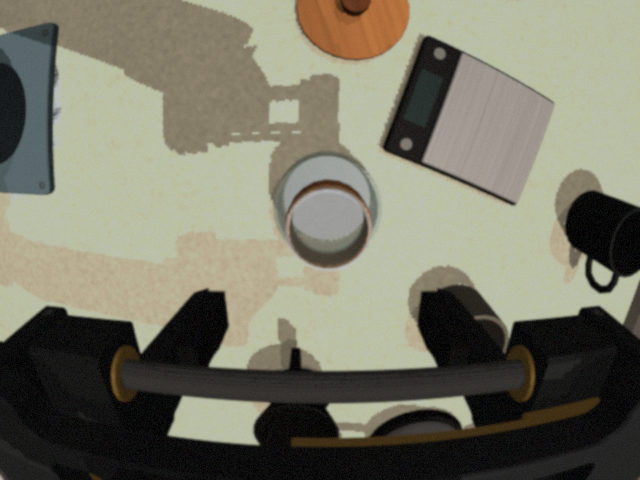

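The wrist view looks down on the carafe, with its rim ring centred near (328,225). The scale plate's corners are near (463,52), (553,102), (515,204) and (422,163), and the strip is on its left. The large lid is at (353,20).

Add to h.py:
```python
def fcloud(c):
    z=c["z_map"];v,u=np.mgrid[:480,:640]
    d=np.stack([(u-c["cx"])/c["fx"],(v-c["cy"])/c["fy"]],-1);r=np.linalg.norm(d,axis=-1,keepdims=True)+1e-12
    P=np.concatenate([d/r*np.tan(r)*z[...,None],z[...,None]],-1)
    return (P-c["t"])@c["R"]
def plate(c,fish=True):
    hsv=cv2.cvtColor(c["img"],cv2.COLOR_BGR2HSV);P=fcloud(c) if fish else cloud(c)
    m=(abs(P[...,2]-.024)<.012)&(np.linalg.norm(P[...,:2]-[.615,.002],axis=-1)<.1)&(hsv[...,2]>70)
    m=cv2.morphologyEx((m*255).astype(np.uint8),cv2.MORPH_OPEN,np.ones((5,5)))
    cs=max(cv2.findContours(m,0,cv2.CHAIN_APPROX_NONE)[0],key=len)[:,0]
    return cv2.minAreaRect((ray(c,cs,.024,fish)*1000).astype(np.float32))
```

Run:
```python
from h import *
c=dict(np.load("pics/wrist1.npz"));P=fcloud(c);ok=c["z_map"]>0
t=ok&(abs(P[...,2])<.02);print("table",np.percentile(P[t][:,2],[5,50,95]))
d=np.linalg.norm(P[...,:2]-[.454,-.092],axis=-1)
m=ok&(abs(P[...,2]-.12)<.005)&(d<.05)
print(circ(P[m][:,:2]),m.sum(),np.median(P[m][:,2]))
print(plate(c))
hsv=cv2.cvtColor(c["img"],cv2.COLOR_BGR2HSV)
for a,b in(((328,190),(328,270)),):
    print([c["img"][y,328].tolist()+[round(float(P[y,328,2]),3)] for y in range(176,274,3)])
```

```text
table [-0.00109846  0.00033598  0.01557492]
(array([ 0.45389671, -0.0902551 ,  0.03094868]), np.float64(0.0008595484904859764)) 1338 0.11980943831388474
((616.3419799804688, 5.1046142578125), (123.64169311523438, 122.10127258300781), 76.00814819335938)
[[157, 162, 156, 0.079], [107, 113, 117, 0.087], [27, 46, 72, 0.104], [41, 66, 99, 0.111], [109, 117, 127, 0.119], [177, 173, 170, 0.119], [156, 159, 159, 0.007], [155, 157, 157, 0.006], [154, 156, 156, 0.004], [154, 157, 157, 0.004], [153, 154, 156, 0.004], [156, 155, 155, 0.005], [155, 156, 156, 0.005], [155, 157, 156, 0.003], [155, 157, 158, 0.006], [154, 157, 158, 0.005], [154, 156, 155, 0.005], [153, 157, 157, 0.004], [154, 155, 158, 0.005], [156, 157, 158, 0.006], [156, 157, 157, 0.006], [136, 145, 143, 0.007], [113, 128, 129, 0.01], [106, 122, 124, 0.017], [102, 117, 119, 0.028], [88, 100, 98, 0.085], [62, 72, 75, 0.089], [48, 63, 65, 0.099], [54, 66, 70, 0.106], [57, 70, 77, 0.111], [73, 93, 109, 0.117], [166, 178, 179, 0.12], [149, 175, 184, -0.0]]
```

Scaled: 0.03 m / 0.4 = 0.075, 0.0045 m / 0.4 = 0.0113.

Request:
run_rows(rows={"x":[0.003, 0, 0, 0, 0, 0, 0, 0, 0, 0, 0, 0, 0, 0], "y":[0.0113, 0, 0, 0, 0, 0, 0, 0, 0, 0, 0, 0, 0, 0], "z":[0.05, 0.075, 0.075, 0.075, 0.0625, 0.0375, 0.015, 0, 0, 0, 0, 0, 0, 0], "turn":[0, 0, 0, 0, 0, 0, 0, 0, 0, 0, 0, 0, 0, 0], "aperture":[0.088, 0.088, 0.088, 0.088, 0.088, 0.088, 0.088, 0.088, 0.075, 0.06, 0.06, 0.06, 0.06, 0.06]}, grip_force=30)

```text
clock: 3.98
position: [0.4543, -0.0905, 0.0916]
tcp_rot: [0.0, 0.674, 0.739, 0.0]
force: [-2.6, 0.3, 7.3]
finger_gap: 0.0674
gripper_force: 30.0
```

Scaled: 0.0244 m / 0.4 = 0.061, 0.0114 m / 0.4 = 0.0285.

Request:
run_rows(rows={"x":[0, 0, 0, 0, 0, 0.0143, 0.0285, 0.0285, 0.0285, 0.0285, 0.0285, 0.0285, 0.0143, 0, 0, 0], "y":[0, 0, 0, 0, 0, 0.0305, 0.061, 0.061, 0.061, 0.061, 0.061, 0.061, 0.0305, 0, 0, 0], "z":[-0.0125, -0.0375, -0.05, -0.0375, -0.0125, 0, 0, 0, 0, 0, 0, 0, 0, 0, 0, 0], "turn":[0, 0, 0, 0, 0, 0, 0, 0, 0, 0, 0, 0, 0, 0, 0, 0], "aperture":[0.06, 0.06, 0.06, 0.06, 0.06, 0.06, 0.06, 0.06, 0.06, 0.06, 0.06, 0.06, 0.06, 0.06, 0.06, 0.06]})

```text
clock: 5.32
position: [0.6157, 0.0041, 0.1496]
tcp_rot: [-0.001, 0.674, 0.738, -0.001]
force: [-0.6, 0.3, -3.5]
finger_gap: 0.0675
gripper_force: 30.0
```

Run:
```python
from plant import robot, optics, sensors
import cv2,numpy as np
from h import *
for n in("wrist","scene","side"):
    c=optics.camera(n);np.savez(f"pics/{n}2.npz",**c);cv2.imwrite(f"pics/{n}2.png",c["img"])
    P=fcloud(c) if n=="wrist" else cloud(c)
    d=np.linalg.norm(P[...,:2]-[.616,.005],axis=-1)
    m=(c["z_map"]>0)&(abs(P[...,2]-.18)<.006)&(d<.05)
    if m.sum()>20: print(n,circ(P[m][:,:2],.031),m.sum())
    print(plate(c,n=="wrist"))
```

```text
wrist (array([0.61630998, 0.00522905]), np.float64(0.0012038125808611425)) 6499
((623.7119140625, 29.933046340942383), (71.31182861328125, 122.8936767578125), 76.08987426757812)
scene (array([0.61548173, 0.00314628]), np.float64(0.0021526269793549248)) 91
((620.372802734375, 5.536552429199219), (122.01425170898438, 120.60897064208984), 75.8224105834961)
side (array([ 0.61637782, -0.00108523]), np.float64(0.002983549805138902)) 139
((611.5614013671875, -18.160770416259766), (93.81822967529297, 122.27384948730469), 76.24407958984375)
```

View pics/wrist2.png

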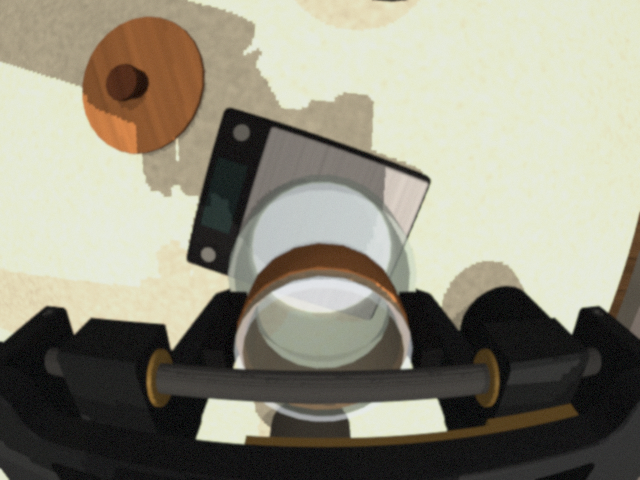

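The wrist view shows the carafe held over the scale. The plate's far edge runs from (268,125) to (430,180), which puts the plate centre at about (0.617, 0.005), right below the carafe.

Scaled: 0.008 m / 0.4 = 0.02, 0.006 m / 0.4 = 0.015.

Request:
run_rows(rows={"x":[0, 0, 0, 0, 0, 0, 0, 0, 0, 0, 0, 0], "y":[0.002, 0, 0, 0, 0, 0, 0, 0, 0, 0, 0, 0], "z":[0.015, 0.02, 0.015, 0.01, 0.005, 0.005, 0.0038, 0.0038, 0.0025, 0.0025, 0, 0], "turn":[0, 0, 0, 0, 0, 0, 0, 0, 0, 0, 0, 0], "aperture":[0.06, 0.06, 0.06, 0.06, 0.06, 0.06, 0.06, 0.06, 0.06, 0.06, 0.06, 0.06]})

```text
clock: 6.47
position: [0.6178, 0.0046, 0.1178]
tcp_rot: [0.0, 0.674, 0.739, 0.0]
force: [0.2, -0.3, -3.3]
finger_gap: 0.0672
gripper_force: 30.0
```

Scaled: 0.0008 m / 0.4 = 0.002, 0.0006 m / 0.4 = 0.0015.

Request:
run_rows(rows={"x":[0, 0, 0, 0, 0], "y":[0, 0, 0, 0, 0], "z":[0.002, 0.002, 0.0015, 0, 0], "turn":[0, 0, 0, 0, 0], "aperture":[0.06, 0.06, 0.06, 0.06, 0.06]})

```text
clock: 6.88
position: [0.6178, 0.0046, 0.1158]
tcp_rot: [0.0, 0.674, 0.739, 0.0]
force: [-0.8, 0.4, 1.3]
finger_gap: 0.0672
gripper_force: 30.0
```

Request:
run_rows(rows={"x":[0, 0], "y":[0, 0], "z":[0.0015, 0], "turn":[0, 0], "aperture":[0.06, 0.06]})

```text
clock: 7.05
position: [0.6178, 0.0046, 0.1157]
tcp_rot: [-0.0, 0.674, 0.739, 0.0]
force: [-3.6, 0.4, 5.8]
finger_gap: 0.0676
gripper_force: 30.0
```

Scaled: -0.04 m / 0.4 = -0.1, -0.035 m / 0.4 = -0.0875.

Request:
run_rows(rows={"x":[0, 0, 0, 0, 0, 0, 0, 0, 0, 0, 0, 0, 0], "y":[0, 0, 0, 0, 0, 0, 0, 0, 0, 0, 0, 0, 0], "z":[-0.001, 0, 0, 0, 0, -0.02, -0.05, -0.0875, -0.1, -0.05, -0.025, 0, 0], "turn":[0, 0, 0, 0, 0, 0, 0, 0, 0, 0, 0, 0, 0], "aperture":[0.07, 0.075, 0.08, 0.088, 0.088, 0.088, 0.088, 0.088, 0.088, 0.088, 0.088, 0.088, 0.088]})

```text
clock: 8.13
position: [0.6173, 0.0048, 0.2477]
tcp_rot: [-0.0, 0.674, 0.739, -0.0]
force: [-0.4, -0.4, -0.0]
finger_gap: 0.0882
gripper_force: 0.0
```

Create look.py:
```python
import sys
from plant import robot, optics, sensors
from h import *
def look(n,i):
    c=optics.camera(n);np.savez(f"pics/{n}{i}.npz",**c);cv2.imwrite(f"pics/{n}{i}.png",c["img"])
    return c,(fcloud(c) if n=="wrist" else cloud(c))
def top(c,P,a,h,R,r=None,tol=.005):
    m=(c["z_map"]>0)&(abs(P[...,2]-h)<tol)&(np.linalg.norm(P[...,:2]-a,axis=-1)<R)
    return (circ(P[m][:,:2],r),int(m.sum()),np.median(P[m][:,2]).round(4)) if m.sum()>10 else m.sum()
```

Run:
```python
from look import *
c,P=look("wrist",3)
print("carafe",top(c,P,(.617,.005),.144,.05));print(plate(c))
```

```text
carafe ((array([0.61736459, 0.00497064, 0.0309515 ]), np.float64(0.0008875080932806076)), 1617, np.float64(0.1438))
((617.1351318359375, 4.775032043457031), (123.17609405517578, 124.12458038330078), 76.15111541748047)
```

View pics/wrist3.png

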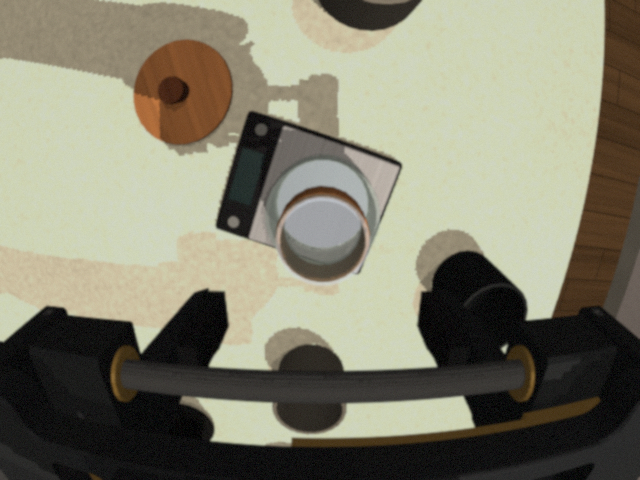

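The carafe stands alone on the plate, its rim near (322,240); the numbers put it within 0.5 mm of the plate's centre. Next is the dripper.

Scaled: -0.026 m / 0.4 = -0.065, -0.025 m / 0.4 = -0.0625.

Request:
run_rows(rows={"x":[-0.065, -0.065, -0.065, -0.065, -0.065, -0.065, -0.065, -0.0625, 0, 0], "y":[-0.0625, -0.0625, -0.0625, -0.0625, -0.0625, -0.0625, -0.0625, -0.0625, 0, 0], "z":[0, 0, 0, 0, 0, 0, 0, 0, 0, 0], "turn":[0, 0, 0, 0, 0, 0, 0, 0, 0, 0], "aperture":[0.088, 0.088, 0.088, 0.088, 0.088, 0.088, 0.088, 0.088, 0.088, 0.088]})

```text
clock: 9.02
position: [0.4352, -0.2208, 0.247]
tcp_rot: [-0.001, 0.676, 0.737, -0.001]
force: [0.3, -0.0, -0.3]
finger_gap: 0.0881
gripper_force: 0.0
```

Run:
```python
from look import *
c,P=look("wrist",4)
hsv=cv2.cvtColor(c["img"],cv2.COLOR_BGR2HSV)
a=np.array([.444,-.352]);print("top",top(c,P,a,.083,.062),top(c,P,a,.083,.062,.050))
x=top(c,P,a,.083,.062,.050)[0][0]
d=np.linalg.norm(P[...,:2]-x,axis=-1)
m=(c["z_map"]>0)&(P[...,2]>.064)&(P[...,2]<.09)&(d>.058)&(d<.1)
q=P[m];print(len(q),np.percentile(q,[2,50,98],axis=0).round(4))
for lo in(.06,.07,.08):
    k=(d>lo)&(d<lo+.01)&m;print(lo,k.sum(),np.percentile(P[k],[5,50,95],axis=0).round(4).tolist() if k.sum()>5 else "")
vx,vy,x0,y0=cv2.fitLine(q[:,:2].astype(np.float32),cv2.DIST_HUBER,0,.01,.01).ravel();print("line",np.degrees(np.arctan2(vy,vx)),x0,y0)
```

```text
top ((array([ 0.44253493, -0.34852079,  0.04723654]), np.float64(0.0012117527671945683)), 1288, np.float64(0.0841)) ((array([ 0.44277704, -0.35065145]), np.float64(0.002557419548624304)), 1288, np.float64(0.0841))
465 [[ 0.4299 -0.292   0.0663]
 [ 0.4359 -0.2737  0.0799]
 [ 0.4418 -0.2612  0.0814]]
0.06 116 [[0.4322, -0.2904, 0.0788], [0.4372, -0.2859, 0.0801], [0.4419, -0.2818, 0.0812]]
0.07 128 [[0.4313, -0.2806, 0.0781], [0.436, -0.276, 0.0801], [0.4411, -0.2716, 0.0811]]
0.08 196 [[0.4299, -0.2702, 0.0664], [0.4349, -0.2638, 0.0793], [0.4401, -0.2613, 0.0809]]
line -84.49591 0.43590477 -0.27454403
```

View pics/wrist4.png

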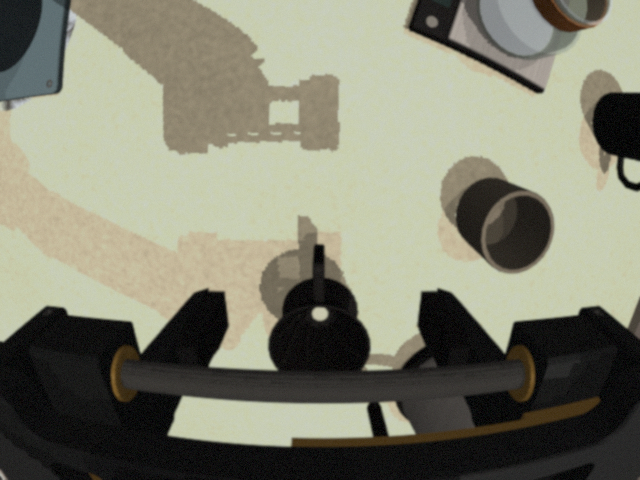

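The dripper is at (320,340), with its handle bar running straight up to (319,245), in line with the tool's x axis as wanted. The fingers will pinch it across x at 74 mm from the axis.

Scaled: 0.035 m / 0.4 = 0.0875, 0.03 m / 0.4 = 0.075.

Request:
run_rows(rows={"x":[-0.07, -0.0683, 0, 0, 0, 0, 0, 0, 0, 0, 0, 0], "y":[-0.0058, -0.0055, 0, 0, 0, 0, 0, 0, 0, 0, 0, 0], "z":[0, 0, 0.075, 0.0875, 0.0875, 0.0875, 0.0625, 0.0375, 0.015, 0.005, 0, 0], "turn":[0, 0, 0, 0, 0, 0, 0, 0, 0, 0, 0, 0], "aperture":[0.07, 0.06, 0.06, 0.06, 0.06, 0.06, 0.06, 0.06, 0.06, 0.06, 0.06, 0.06]})

```text
clock: 10.07
position: [0.4388, -0.2751, 0.066]
tcp_rot: [0.001, 0.674, 0.739, 0.0]
force: [0.8, -0.5, 0.9]
finger_gap: 0.0603
gripper_force: 0.0
```

Run:
```python
from look import *
c,P=look("wrist",5)
s=sensors.read_state();print(s["position"],s["force"])
```

```text
[ 0.43885777 -0.27526548  0.06627596] [ 0.16082569 -0.13871527 -0.4450069 ]
```

View pics/wrist5.png

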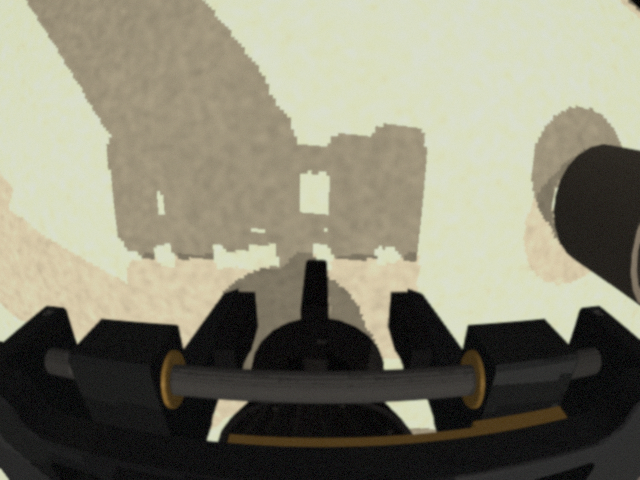

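The handle bar ends at (315,265), between the fingers but about 3 mm to the left of their middle. I'll correct that, then close.

Scaled: -0.003 m / 0.4 = -0.0075, 0.002 m / 0.4 = 0.005.

Request:
run_rows(rows={"x":[-0.0025, 0, 0, 0, 0, 0, 0, 0, 0, 0], "y":[-0.0075, 0, 0, 0, 0, 0, 0, 0, 0, 0], "z":[0.005, 0, 0, 0, 0, 0, 0, 0, 0, 0], "turn":[0, 0, 0, 0, 0, 0, 0, 0, 0, 0], "aperture":[0.05, 0.03, 0.02, 0.015, 0.012, 0.008, 0.006, 0.006, 0.006, 0.006]}, grip_force=55)

```text
clock: 10.95
position: [0.4351, -0.2764, 0.0633]
tcp_rot: [0.0, 0.674, 0.739, 0.0]
force: [0.2, -1.0, 0.1]
finger_gap: 0.0103
gripper_force: 55.0
```

Request:
run_rows(rows={"x":[0, 0, 0, 0, 0, 0, 0, 0, 0, 0, 0, 0, 0], "y":[0, 0, 0, 0, 0, 0, 0, 0, 0, 0, 0, 0, 0], "z":[-0.0075, -0.015, -0.025, -0.0375, -0.05, -0.05, -0.05, -0.05, -0.05, -0.0375, -0.02, 0, 0], "turn":[0, 0, 0, 0, 0, 0, 0, 0, 0, 0, 0, 0, 0], "aperture":[0.006, 0.006, 0.006, 0.006, 0.006, 0.006, 0.006, 0.006, 0.006, 0.006, 0.006, 0.006, 0.006]})

```text
clock: 12.03
position: [0.4349, -0.2762, 0.2204]
tcp_rot: [0.0, 0.674, 0.739, 0.0]
force: [0.7, 0.1, -2.1]
finger_gap: 0.0099
gripper_force: 55.0
```

Run:
```python
from look import *
for n,a in(("scene",(.442,-.35)),("side",(.442,-.35)),("wrist",(.442,-.35))):
    c,P=look(n,6)
    d=np.linalg.norm(P[...,:2]-a,axis=-1);m=(c["z_map"]>0)&(P[...,2]>.2)&(P[...,2]<.27)&(d<.056)
    print(n,m.sum(),top(c,P,a,.241,.056,.0475,.01))
c=dict(np.load("pics/side6.npz"));cv2.imwrite("pics/side6c.png",cv2.resize(c["img"][130:430,150:450],None,fx=2,fy=2))
```

```text
scene 1077 ((array([ 0.44480446, -0.3499472 ]), np.float64(0.0017808650463044355)), 450, np.float64(0.2379))
side 1700 ((array([ 0.44045285, -0.35430036]), np.float64(0.001263953169960072)), 635, np.float64(0.2372))
wrist 114 ((array([ 0.43644733, -0.26426879]), np.float64(0.0019933048570969294)), 67, np.float64(0.236))
```

View pics/side6c.png

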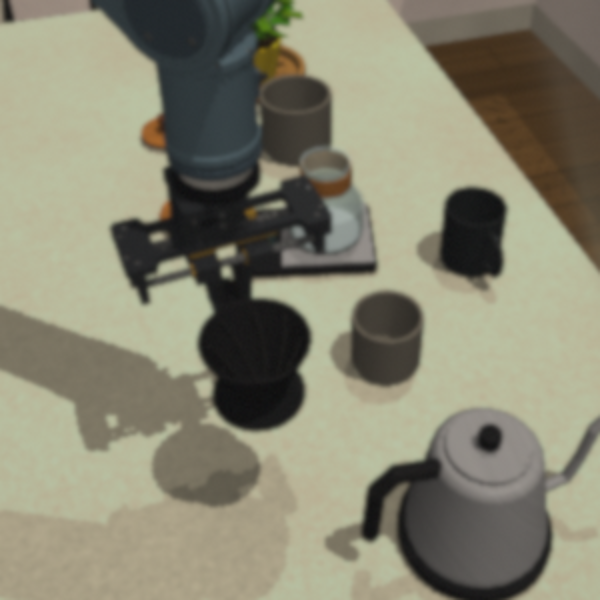

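The side crop shows the dripper held level by its handle, with the carafe behind it standing on the scale. I'll check the tilt numerically.

Add to h.py:
```python
def rimtilt(P,ok,x,h):
    """rim plane slope: points outermost, per azimuth the highest"""
    d=np.linalg.norm(P[...,:2]-x,axis=-1);m=ok&(d>.042)&(d<.053)&(abs(P[...,2]-h)<.03)
    q=P[m];az=np.arctan2(q[:,1]-x[1],q[:,0]-x[0]);b=((az+np.pi)/(2*np.pi)*24).astype(int)
    t=np.array([np.append((q[b==i].mean(0))[:2],np.percentile(q[b==i][:,2],90)) for i in range(24) if (b==i).sum()>5])
    A=np.c_[t[:,:2]-x,np.ones(len(t))];s=np.linalg.lstsq(A,t[:,2],rcond=None)[0]
    return s.round(4),len(t)
```

Run:
```python
from h import *
for n in("scene","side"):
    for i,h,x in((0,.085,None),(6,.242,None)):
        c=dict(np.load(f"pics/{n}{i}.npz"));P=cloud(c);x=np.array([.4465,-.3495] if n=="scene" else [.4405,-.3545])
        print(n,i,rimtilt(P,c["z_map"]>0,x,h))
```

```text
scene 0 (array([ 0.0168, -0.0126,  0.0857]), 24)
scene 6 (array([0.02  , 0.0077, 0.2415]), 24)
side 0 (array([-0.0102, -0.0134,  0.0837]), 24)
side 6 (array([-0.0005, -0.0037,  0.2394]), 24)
```

Scaled: 0.026 m / 0.4 = 0.065, 0.016 m / 0.4 = 0.04.

Request:
run_rows(rows={"x":[0, 0, 0.0325, 0.065, 0.065, 0.065, 0.065, 0.065, 0.065, 0.065, 0.065, 0.065, 0.065, 0.065, 0.065, 0.0325, 0, 0, 0], "y":[0, 0, 0.02, 0.04, 0.04, 0.04, 0.04, 0.04, 0.04, 0.04, 0.04, 0.04, 0.04, 0.04, 0.04, 0.02, 0, 0, 0], "z":[-0.025, -0.03, 0, 0, 0, 0, 0, 0, 0, 0, 0, 0, 0, 0, 0, 0, 0, 0, 0], "turn":[0, 0, 0, 0, 0, 0, 0, 0, 0, 0, 0, 0, 0, 0, 0, 0, 0, 0, 0], "aperture":[0.006, 0.006, 0.006, 0.006, 0.006, 0.006, 0.006, 0.006, 0.006, 0.006, 0.006, 0.006, 0.006, 0.006, 0.006, 0.006, 0.006, 0.006, 0.006]})

```text
clock: 13.77
position: [0.6109, 0.0769, 0.2423]
tcp_rot: [0.0, 0.675, 0.738, -0.001]
force: [-0.0, -0.6, -1.0]
finger_gap: 0.0103
gripper_force: 55.0
```

Run:
```python
from look import *
for n in("scene","side"):
    c,P=look(n,7);a=np.array((.6195,.006) if n=="scene" else (.6135,.001))
    print(n,"drip",top(c,P,a,.261,.058,.0475,.008),rimtilt(P,c["z_map"]>0,a,.264))
    print("carafe",top(c,P,a,.144,.045,.031,.006))
    cc=dict(np.load(f"pics/{n}0.npz"))
ims=[np.load(f"pics/{n}7.npz")["img"] for n in("scene","side")]
cv2.imwrite("pics/both7.png",np.hstack([cv2.resize(ims[0][130:290,260:420],(400,400)),cv2.resize(ims[1][170:330,200:360],(400,400))]))
```

```text
scene drip ((array([0.62052267, 0.00224229]), np.float64(0.0017513514004382988)), 427, np.float64(0.2599)) (array([0.0084, 0.019 , 0.2634]), 24)
carafe ((array([0.61972472, 0.00483078]), np.float64(0.0011109465654310091)), 65, np.float64(0.1414))
side drip ((array([ 0.61615373, -0.00184816]), np.float64(0.0014524630121601281)), 325, np.float64(0.2585)) (array([-0.0136,  0.012 ,  0.2609]), 24)
carafe ((array([6.15417013e-01, 2.92134289e-04]), np.float64(0.0011200072474895385)), 75, np.float64(0.1403))
```

View pics/both7.png

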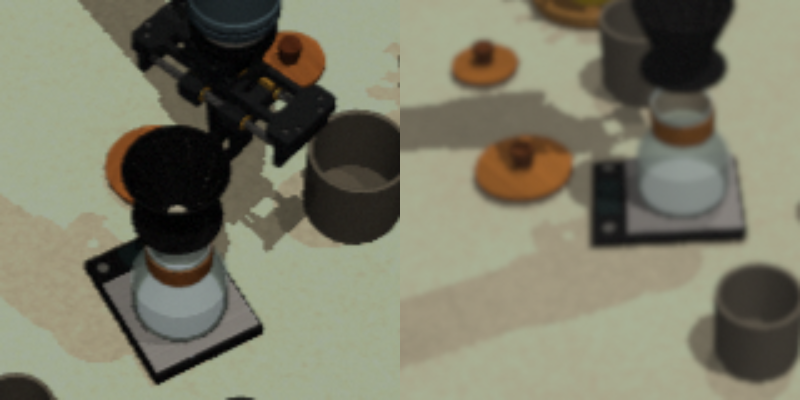

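Both crops show the dripper right above the carafe's neck. Relative to the carafe it is off by about (+0.7, -2.3) mm. I'll correct that and lower it.

Scaled: 0.008 m / 0.4 = 0.02, 0.0015 m / 0.4 = 0.0038.

Request:
run_rows(rows={"x":[0.004, 0, 0, 0, 0, 0, 0, 0, 0, 0, 0, 0], "y":[-0.0015, 0, 0, 0, 0, 0, 0, 0, 0, 0, 0, 0], "z":[0.015, 0.02, 0.02, 0.0125, 0.0075, 0.0075, 0.005, 0.005, 0.0038, 0.0025, 0, 0], "turn":[0, 0, 0, 0, 0, 0, 0, 0, 0, 0, 0, 0], "aperture":[0.006, 0.006, 0.006, 0.006, 0.006, 0.006, 0.006, 0.006, 0.006, 0.006, 0.006, 0.006]})

```text
clock: 14.87
position: [0.6107, 0.0806, 0.2029]
tcp_rot: [0.0, 0.674, 0.739, 0.0]
force: [0.3, 0.5, -2.6]
finger_gap: 0.0101
gripper_force: 55.0
```

Request:
run_rows(rows={"x":[0, 0], "y":[0, 0], "z":[0.002, 0], "turn":[0, 0], "aperture":[0.006, 0.006]})

```text
clock: 15.03
position: [0.6107, 0.0806, 0.202]
tcp_rot: [0.0, 0.674, 0.739, 0.0]
force: [-0.7, -0.2, -1.1]
finger_gap: 0.0105
gripper_force: 55.0
```

Request:
run_rows(rows={"x":[0, 0], "y":[0, 0], "z":[0.002, 0], "turn":[0, 0], "aperture":[0.006, 0.006]})

```text
clock: 15.2
position: [0.6106, 0.0806, 0.2011]
tcp_rot: [-0.0, 0.674, 0.739, -0.0]
force: [1.1, 0.7, -2.4]
finger_gap: 0.0102
gripper_force: 55.0
```

Scaled: -0.0015 m / 0.4 = -0.0038, 0.0008 m / 0.4 = 0.002.

Request:
run_rows(rows={"x":[-0.0038, 0, 0], "y":[0, 0, 0], "z":[0, 0.002, 0], "turn":[0, 0, 0], "aperture":[0.006, 0.006, 0.006]})

```text
clock: 15.45
position: [0.6108, 0.0789, 0.2003]
tcp_rot: [0.0, 0.674, 0.738, -0.0]
force: [-0.9, -0.9, -1.4]
finger_gap: 0.0101
gripper_force: 55.0
```

Request:
run_rows(rows={"x":[0, 0], "y":[0, 0], "z":[0.002, 0], "turn":[0, 0], "aperture":[0.006, 0.006]})

```text
clock: 15.62
position: [0.6108, 0.0792, 0.1996]
tcp_rot: [0.0, 0.674, 0.739, 0.0]
force: [0.9, 1.0, -0.5]
finger_gap: 0.0102
gripper_force: 55.0
```

Request:
run_rows(rows={"x":[0, 0], "y":[0, 0], "z":[0.002, 0], "turn":[0, 0], "aperture":[0.006, 0.006]})

```text
clock: 15.78
position: [0.6111, 0.0795, 0.1993]
tcp_rot: [0.0, 0.674, 0.739, 0.0]
force: [-0.6, 1.7, 2.9]
finger_gap: 0.0102
gripper_force: 55.0
```

Scaled: 0.0006 m / 0.4 = 0.0015.

Request:
run_rows(rows={"x":[0, 0, 0], "y":[0, 0, 0], "z":[0, 0.0015, 0], "turn":[0, 0, 0], "aperture":[0.006, 0.006, 0.006]}, grip_force=8)

```text
clock: 16.03
position: [0.6112, 0.0798, 0.1988]
tcp_rot: [0.0, 0.674, 0.739, 0.001]
force: [-1.0, 2.1, 5.0]
finger_gap: 0.0112
gripper_force: 8.0
```

Request:
run_rows(rows={"x":[0, 0, 0, 0, 0, 0, 0, 0, 0, 0, 0, 0], "y":[0, 0, 0, 0, 0, 0, 0, 0, 0, 0, 0, 0], "z":[0, 0, 0, 0, 0, 0, -0.025, -0.0625, -0.0875, -0.075, 0, 0], "turn":[0, 0, 0, 0, 0, 0, 0, 0, 0, 0, 0, 0], "aperture":[0.012, 0.016, 0.025, 0.04, 0.06, 0.06, 0.06, 0.06, 0.06, 0.088, 0.088, 0.088]})

```text
clock: 17.03
position: [0.612, 0.0791, 0.3008]
tcp_rot: [0.001, 0.674, 0.738, 0.002]
force: [-0.4, -0.9, -0.9]
finger_gap: 0.0782
gripper_force: 0.0
```

Run:
```python
from look import *
for n in("scene","side","wrist"):
    c,P=look(n,8);a=np.array((.6195,.006) if n=="scene" else (.6135,.001))
    if n=="wrist": a=np.array((.617,.005))
    print(n,"drip",top(c,P,a,.219,.058,.0475,.008),rimtilt(P,c["z_map"]>0,a,.221))
ims=[np.load(f"pics/{n}8.npz")["img"] for n in("scene","side")]
cv2.imwrite("pics/both8.png",np.hstack([cv2.resize(ims[0][150:290,260:400],(400,400)),cv2.resize(ims[1][170:310,200:340],(400,400))]))
```

```text
scene drip ((array([0.6205203 , 0.00462655]), np.float64(0.0016897904681637925)), 382, np.float64(0.2174)) (array([ 0.0242, -0.0058,  0.2213]), 24)
side drip ((array([0.61583421, 0.00075088]), np.float64(0.001236233654252683)), 288, np.float64(0.216)) (array([-0.004, -0.004,  0.218]), 21)
wrist drip ((array([0.61794933, 0.00654136]), np.float64(0.001628806825510358)), 2481, np.float64(0.2198)) (array([-0.0174,  0.0336,  0.2201]), 21)
```

View pics/both8.png

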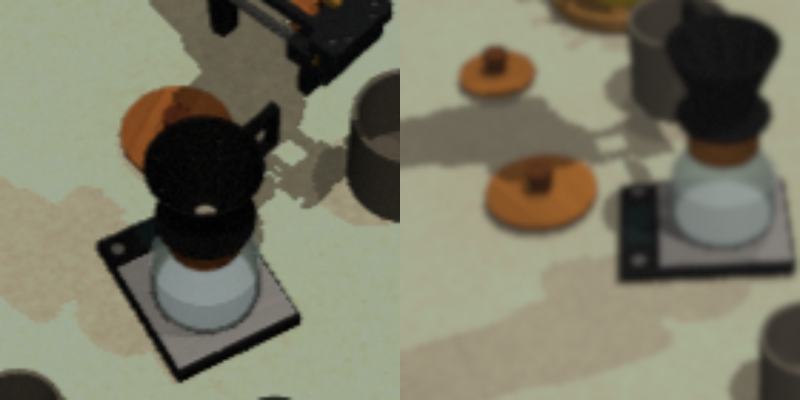

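The dripper is seated: its flange sits on the rim in both crops, the top is at z≈0.221 as expected, and it is level and centred within about 1 mm. Next is the large lid.

Careful with the scale: shifts go in shares of 0.4 m and turns go in shares of 2 rad. That gives: -0.038 m / 0.4 = -0.095, -0.036 m / 0.4 = -0.09.

Request:
run_rows(rows={"x":[0.025, 0.025, 0.025, 0.0275, 0, 0, 0, 0], "y":[-0.09, -0.09, -0.09, -0.095, 0, 0, 0, 0], "z":[0, 0, 0, 0, 0.075, 0.075, 0, 0], "turn":[0, 0, 0, 0, 0, 0, 0, 0], "aperture":[0.088, 0.088, 0.088, 0.088, 0.088, 0.088, 0.088, 0.088]})

```text
clock: 17.85
position: [0.4604, 0.1061, 0.2371]
tcp_rot: [-0.001, 0.674, 0.738, -0.002]
force: [0.7, 0.1, 0.5]
finger_gap: 0.0881
gripper_force: 0.0
```

Add to look.py:
```python
def lid(c,P,a,R):
    hsv=cv2.cvtColor(c["img"],cv2.COLOR_BGR2HSV);d=np.linalg.norm(P[...,:2]-a,axis=-1)
    m=(c["z_map"]>0)&(P[...,2]>.009)&(P[...,2]<.022)&(d<R+.02)&(hsv[...,1]>100)
    cs=max(cv2.findContours(m.astype(np.uint8),0,cv2.CHAIN_APPROX_NONE)[0],key=len)[:,0]
    k=(c["z_map"]>0)&(P[...,2]>.038)&(P[...,2]<.05)&(d<.03)
    q=P[k][:,:2];return circ(ray(c,cs,.015,True)),(q.min(0)+q.max(0))/2,q.mean(0),k.sum()
```

Run:
```python
from look import *
c,P=look("wrist",9);print(lid(c,P,(.461,.107),.056)); print("can",top(c,P,(.6415,.236),.1,.07,.052))
```

```text
((array([0.46090602, 0.10969245, 0.0548759 ]), np.float64(0.00022907074138602337)), array([0.46141706, 0.10947114]), array([0.4610339 , 0.11023772]), np.int64(679))
can ((array([0.64017873, 0.23833899]), np.float64(0.0015041486173677232)), 2624, np.float64(0.0995))
```

Scaled: 0.04 m / 0.4 = 0.1, 0.0034 m / 0.4 = 0.0085.

Request:
run_rows(rows={"x":[0.0085, 0, 0, 0, 0, 0, 0, 0, 0, 0, 0, 0, 0, 0, 0], "y":[0.0025, 0, 0, 0, 0, 0, 0, 0, 0, 0, 0, 0, 0, 0, 0], "z":[0.05, 0.0875, 0.1, 0.1, 0.1, 0.05, 0.025, 0.0125, 0, 0, 0, 0, 0, 0, 0], "turn":[0, 0, 0, 0, 0, 0, 0, 0, 0, 0, 0, 0, 0, 0, 0], "aperture":[0.07, 0.055, 0.055, 0.055, 0.055, 0.055, 0.055, 0.055, 0.055, 0.04, 0.03, 0.02, 0.018, 0.018, 0.018]}, grip_force=40)

```text
clock: 19.15
position: [0.4626, 0.1104, 0.029]
tcp_rot: [-0.0, 0.674, 0.739, 0.0]
force: [-1.7, 0.2, 8.2]
finger_gap: 0.0263
gripper_force: 40.0
```

Scaled: 0.032 m / 0.4 = 0.08, -0.005 m / 0.4 = -0.0125.

Request:
run_rows(rows={"x":[0, 0, 0, 0, 0, 0, 0, 0.04, 0.08, 0.08, 0.08, 0.04, 0], "y":[0, 0, 0, 0, 0, 0, 0, 0.0038, 0.0075, 0.0075, 0.0075, 0.0038, 0], "z":[-0.0125, -0.025, -0.05, -0.075, -0.075, -0.05, -0.025, 0, 0, 0, 0, 0, 0], "turn":[0, 0, 0, 0, 0, 0, 0, 0, 0, 0, 0, 0, 0], "aperture":[0.018, 0.018, 0.018, 0.018, 0.018, 0.018, 0.018, 0.018, 0.018, 0.018, 0.018, 0.018, 0.018]})

```text
clock: 20.23
position: [0.4617, 0.2436, 0.1529]
tcp_rot: [-0.001, 0.672, 0.741, 0.001]
force: [0.3, 0.5, -1.1]
finger_gap: 0.0259
gripper_force: 40.0
```

Request:
run_rows(rows={"x":[-0.004, -0.0083, -0.0083, -0.0083, -0.0083, -0.004, 0, 0, 0], "y":[0.045, 0.0893, 0.0893, 0.0893, 0.0893, 0.045, 0, 0, 0], "z":[0, 0, 0, 0, 0, 0, 0, 0, 0], "turn":[0, 0, 0, 0, 0, 0, 0, 0, 0], "aperture":[0.018, 0.018, 0.018, 0.018, 0.018, 0.018, 0.018, 0.018, 0.018]})

```text
clock: 20.98
position: [0.6408, 0.2379, 0.1525]
tcp_rot: [-0.001, 0.674, 0.738, -0.001]
force: [-0.9, 0.0, -1.0]
finger_gap: 0.0259
gripper_force: 40.0
```

Run:
```python
from look import *
for n in("scene","side","wrist"):
    c,P=look(n,10)
    a=np.array((.640,.238));hsv=cv2.cvtColor(c["img"],cv2.COLOR_BGR2HSV)
    m=(c["z_map"]>0)&(abs(P[...,2]-.14)<.012)&(np.linalg.norm(P[...,:2]-a,axis=-1)<.08)&(hsv[...,1]>100)
    q=P[m];print(n,"lid",m.sum(),(np.percentile(q[:,2],[5,50,95])).round(4),((q.min(0)+q.max(0))/2).round(4),"can",top(c,P,a,.1,.07,.052))
    cs=max(cv2.findContours(m.astype(np.uint8),0,cv2.CHAIN_APPROX_NONE)[0],key=len)[:,0]
    A=np.c_[q[:,:2]-a,np.ones(len(q))];print(circ(ray(c,cs,np.median(q[:,2])-.001,n=="wrist")),"tilt",np.linalg.lstsq(A,q[:,2],rcond=None)[0].round(4))
ims=[np.load(f"pics/{n}10.npz")["img"] for n in("scene","wrist")]
cv2.imwrite("pics/both10.png",np.hstack([cv2.resize(ims[0][100:260,330:490],(400,400)),cv2.resize(ims[1],(400,400))]))
```

```text
scene lid 807 [0.1333 0.1386 0.1438] [0.6437 0.2345 0.1399] can ((array([0.64373665, 0.23854599]), np.float64(0.0014959540247010822)), 137, np.float64(0.0992))
(array([0.64671152, 0.22599813, 0.04733815]), np.float64(0.006181488710140973)) tilt [-0.0034  0.002   0.1387]
side lid 469 [0.1327 0.1366 0.1463] [0.6384 0.231  0.1404] can ((array([0.63878984, 0.23545111]), np.float64(0.0017867688348032346)), 35, np.float64(0.0973))
(array([0.63258646, 0.22536878, 0.04937858]), np.float64(0.007969746091509765)) tilt [0.014  0.0279 0.1378]
wrist lid 24080 [0.139  0.14   0.1412] [0.6415 0.2461 0.1426] can ((array([0.64148186, 0.23961527]), np.float64(0.0014127310794388448)), 1576, np.float64(0.0998))
(array([0.63965053, 0.25735068, 0.04096594]), np.float64(0.010669356940226797)) tilt [ 0.0006 -0.0113  0.1404]
```

View pics/both10.png

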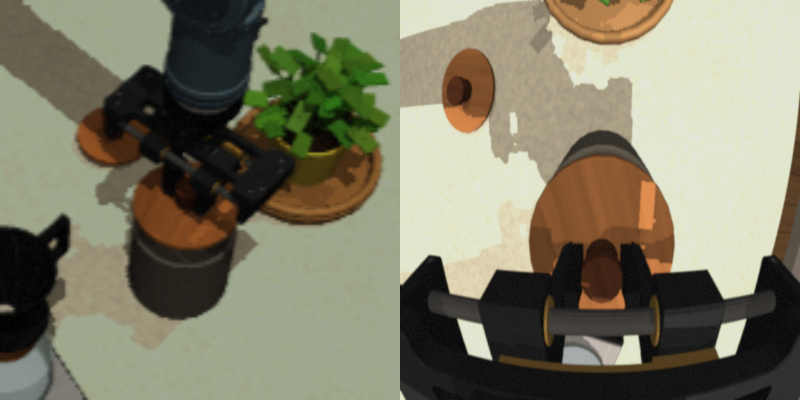

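The lid hangs level above the canister and is concentric within about 2 mm. I'll shift it 1.5 mm and lower it.

Scaled: 0.008 m / 0.4 = 0.02, 0.0015 m / 0.4 = 0.0038.

Request:
run_rows(rows={"x":[0.0038, 0, 0, 0, 0, 0, 0, 0, 0], "y":[0, 0, 0, 0, 0, 0, 0, 0, 0], "z":[0.015, 0.02, 0.015, 0.01, 0.0075, 0.005, 0.0025, 0, 0], "turn":[0, 0, 0, 0, 0, 0, 0, 0, 0], "aperture":[0.018, 0.018, 0.018, 0.018, 0.018, 0.018, 0.018, 0.018, 0.018]})

```text
clock: 21.88
position: [0.6423, 0.2402, 0.1234]
tcp_rot: [0.0, 0.674, 0.739, 0.0]
force: [0.2, 0.0, -1.8]
finger_gap: 0.0263
gripper_force: 40.0
```

Request:
run_rows(rows={"x":[0, 0, 0], "y":[0, 0, 0], "z":[0.0025, 0.0025, 0], "turn":[0, 0, 0], "aperture":[0.018, 0.018, 0.018]})

```text
clock: 22.13
position: [0.6422, 0.2401, 0.1212]
tcp_rot: [0.0, 0.674, 0.739, 0.0]
force: [0.3, 0.4, -0.7]
finger_gap: 0.0265
gripper_force: 40.0
```

Request:
run_rows(rows={"x":[0, 0], "y":[0, 0], "z":[0.0025, 0], "turn":[0, 0], "aperture":[0.018, 0.018]})

```text
clock: 22.3
position: [0.6422, 0.2402, 0.1211]
tcp_rot: [-0.0, 0.674, 0.739, 0.0]
force: [-2.0, -0.1, 4.5]
finger_gap: 0.0261
gripper_force: 40.0
```

Scaled: -0.04 m / 0.4 = -0.1, -0.0298 m / 0.4 = -0.0745.

Request:
run_rows(rows={"x":[0, 0, 0, 0, 0, 0, 0, 0, 0.0413, 0.0413, 0.0413, 0.0413, 0.0413, 0.0413, 0, 0], "y":[0, 0, 0, 0, 0, 0, 0, 0, -0.0745, -0.0745, -0.0745, -0.0745, -0.0745, -0.0745, 0, 0], "z":[-0.0013, 0, 0, 0, -0.025, -0.075, -0.1, -0.1, 0, 0, 0, 0, 0, 0, 0, 0], "turn":[0, 0, 0, 0, 0, 0, 0, 0, 0, 0, 0, 0, 0, 0, 0, 0], "aperture":[0.03, 0.04, 0.05, 0.055, 0.055, 0.055, 0.055, 0.055, 0.055, 0.055, 0.055, 0.055, 0.055, 0.055, 0.055, 0.055]})

```text
clock: 23.63
position: [0.4535, 0.3239, 0.2415]
tcp_rot: [-0.0, 0.673, 0.74, 0.0]
force: [0.8, -0.3, -0.2]
finger_gap: 0.0552
gripper_force: 0.0
```

Run:
```python
from look import *
c,P=look("wrist",11);print(lid(c,P,(.455,.322),.043))
```

```text
((array([0.45360005, 0.32577697, 0.04189334]), np.float64(0.00020954056276516891)), array([0.45394031, 0.32541166]), array([0.45372654, 0.32601131]), np.int64(669))
```

Scaled: 0.04 m / 0.4 = 0.1, 0.0018 m / 0.4 = 0.0045.

Request:
run_rows(rows={"x":[0.0045, 0, 0, 0, 0, 0, 0, 0, 0, 0, 0, 0, 0, 0, 0], "y":[0, 0, 0, 0, 0, 0, 0, 0, 0, 0, 0, 0, 0, 0, 0], "z":[0.05, 0.0875, 0.1, 0.1, 0.1, 0.05, 0.03, 0.015, 0, 0, 0, 0, 0, 0, 0], "turn":[0, 0, 0, 0, 0, 0, 0, 0, 0, 0, 0, 0, 0, 0, 0], "aperture":[0.055, 0.055, 0.055, 0.055, 0.055, 0.055, 0.055, 0.055, 0.055, 0.04, 0.03, 0.02, 0.018, 0.018, 0.018]}, grip_force=40)

```text
clock: 24.93
position: [0.4552, 0.3248, 0.0286]
tcp_rot: [-0.0, 0.674, 0.739, 0.001]
force: [-1.5, 0.0, 6.3]
finger_gap: 0.0256
gripper_force: 40.0
```

Scaled: -0.04 m / 0.4 = -0.1, -0.035 m / 0.4 = -0.0875.

Request:
run_rows(rows={"x":[0, 0, 0, 0, 0, 0, 0, 0, 0], "y":[0, 0, 0, 0, 0, 0, 0, 0, 0], "z":[-0.0125, -0.025, -0.05, -0.0875, -0.1, -0.1, -0.1, -0.0625, -0.025], "turn":[0, 0, 0, 0, 0, 0, 0, 0, 0], "aperture":[0.018, 0.018, 0.018, 0.018, 0.018, 0.018, 0.018, 0.018, 0.018]})

```text
clock: 25.68
position: [0.4566, 0.3251, 0.2577]
tcp_rot: [0.0, 0.674, 0.738, 0.004]
force: [0.2, -0.5, -0.3]
finger_gap: 0.0258
gripper_force: 40.0
```

Request:
run_rows(rows={"x":[-0.045, -0.09, -0.09, -0.09, -0.09, -0.09, -0.09, -0.09, -0.09, -0.09, -0.09, -0.09, -0.09, -0.09, -0.09, -0.05, 0, 0], "y":[-0.0043, -0.0083, -0.0083, -0.0083, -0.0083, -0.0083, -0.0083, -0.0083, -0.0083, -0.0083, -0.0083, -0.0083, -0.0083, -0.0083, -0.0083, -0.0045, 0, 0], "z":[0, 0, 0, 0, 0, 0, 0, 0, 0, 0, 0, 0, 0, 0, 0, 0, 0, 0], "turn":[0, 0, 0, 0, 0, 0, 0, 0, 0, 0, 0, 0, 0, 0, 0, 0, 0, 0], "aperture":[0.018, 0.018, 0.018, 0.018, 0.018, 0.018, 0.018, 0.018, 0.018, 0.018, 0.018, 0.018, 0.018, 0.018, 0.018, 0.018, 0.018, 0.018]})

```text
clock: 27.18
position: [0.4537, -0.2207, 0.2521]
tcp_rot: [-0.001, 0.675, 0.738, -0.0]
force: [-0.2, -0.5, -0.4]
finger_gap: 0.0261
gripper_force: 40.0
```

Request:
run_rows(rows={"x":[-0.0038, -0.0075, -0.0075, -0.0075, -0.0075, -0.0038, 0, 0, 0, 0, 0], "y":[0.0425, 0.0838, 0.0838, 0.0838, 0.0838, 0.0425, 0, 0, 0, 0, 0], "z":[0, 0, 0, 0, 0, 0.05, 0.1, 0.1, 0.075, 0, 0], "turn":[0, 0, 0, 0, 0, 0, 0, 0, 0, 0, 0], "aperture":[0.018, 0.018, 0.018, 0.018, 0.018, 0.018, 0.018, 0.018, 0.018, 0.018, 0.018]})

```text
clock: 28.1
position: [0.6224, -0.2175, 0.1215]
tcp_rot: [-0.002, 0.674, 0.739, -0.001]
force: [-0.5, 0.1, 0.8]
finger_gap: 0.0263
gripper_force: 40.0
```

Run:
```python
from look import *
c0=np.load("pics/wrist1.npz")
for n in("scene","side","wrist"):
    c,P=look(n,12);a=np.array((.6225,-.219))
    hsv=cv2.cvtColor(c["img"],cv2.COLOR_BGR2HSV)
    m=(c["z_map"]>0)&(P[...,2]>.095)&(P[...,2]<.15)&(np.linalg.norm(P[...,:2]-a,axis=-1)<.06)&(hsv[...,1]>100)&(hsv[...,0]<20)
    q=P[m];print(n,"lid z",m.sum(),np.percentile(q[:,2],[5,50,95]).round(4),"can",top(c,P,a,.08,.055,.0395))
for i in(3,4):
    c=dict(np.load(f"pics/wrist{i}.npz"));print(i,top(c,fcloud(c),(.6225,-.219),.08,.055,.0395))
```

```text
scene lid z 378 [0.1024 0.1075 0.1128] can ((array([ 0.62467363, -0.21720106]), np.float64(0.0013203179294770176)), 67, np.float64(0.0797))
side lid z 670 [0.1049 0.1091 0.1349] can ((array([ 0.6207219 , -0.22088423]), np.float64(0.0013761483600959398)), 108, np.float64(0.0776))
wrist lid z 18169 [0.1112 0.1125 0.1387] can ((array([ 0.62274325, -0.2169628 ]), np.float64(0.0012305442354295787)), 1471, np.float64(0.0798))
3 ((array([ 0.6222521 , -0.21545145]), np.float64(0.0012060775297826135)), 544, np.float64(0.0796))
4 ((array([ 0.62131512, -0.21738919]), np.float64(0.0012251537982666018)), 1392, np.float64(0.0796))
```

Scaled: 0.006 m / 0.4 = 0.015, 0.004 m / 0.4 = 0.01.

Request:
run_rows(rows={"x":[0, 0, 0, 0, 0, 0, 0], "y":[0, 0, 0, 0, 0, 0, 0], "z":[0.01, 0.015, 0.01, 0.0075, 0.005, 0, 0], "turn":[0, 0, 0, 0, 0, 0, 0], "aperture":[0.018, 0.018, 0.018, 0.018, 0.018, 0.018, 0.018]})

```text
clock: 28.83
position: [0.6232, -0.2197, 0.1036]
tcp_rot: [-0.0, 0.674, 0.739, -0.0]
force: [0.2, 0.5, -1.6]
finger_gap: 0.0258
gripper_force: 40.0
```

Request:
run_rows(rows={"x":[0, 0], "y":[0, 0], "z":[0.0025, 0], "turn":[0, 0], "aperture":[0.018, 0.018]})

```text
clock: 29.0
position: [0.6234, -0.2197, 0.1027]
tcp_rot: [0.0, 0.674, 0.739, 0.0]
force: [0.1, -0.8, -0.2]
finger_gap: 0.0262
gripper_force: 40.0
```

Request:
run_rows(rows={"x":[0, 0], "y":[0, 0], "z":[0.0025, 0], "turn":[0, 0], "aperture":[0.018, 0.018]})

```text
clock: 29.17
position: [0.6233, -0.2196, 0.1016]
tcp_rot: [-0.0, 0.674, 0.739, -0.0]
force: [-0.6, 0.4, -0.7]
finger_gap: 0.026
gripper_force: 40.0
```

Scaled: 0.0018 m / 0.4 = 0.0045, 0.001 m / 0.4 = 0.0025.

Request:
run_rows(rows={"x":[0.0045, 0, 0], "y":[-0.002, 0, 0], "z":[0, 0.0025, 0], "turn":[0, 0, 0], "aperture":[0.018, 0.018, 0.018]})

```text
clock: 29.42
position: [0.6224, -0.2177, 0.1008]
tcp_rot: [-0.0, 0.674, 0.739, 0.0]
force: [0.3, 0.1, 0.5]
finger_gap: 0.0261
gripper_force: 40.0
```

Request:
run_rows(rows={"x":[0, 0], "y":[0, 0], "z":[0.0025, 0], "turn":[0, 0], "aperture":[0.018, 0.018]})

```text
clock: 29.58
position: [0.6225, -0.2178, 0.1007]
tcp_rot: [-0.0, 0.674, 0.739, 0.0]
force: [-3.4, 1.7, 7.9]
finger_gap: 0.0259
gripper_force: 40.0
```

Contact at the expected height. I'll release, back off and check everything.

Scaled: -0.04 m / 0.4 = -0.1, -0.039 m / 0.4 = -0.0975.

Request:
run_rows(rows={"x":[0, 0, 0, 0, 0, 0, 0, 0, 0, 0.009, 0.009, 0.009, 0.009, 0, 0, 0], "y":[0, 0, 0, 0, 0, 0, 0, 0, 0, -0.0975, -0.0975, -0.0975, -0.0975, 0, 0, 0], "z":[-0.002, 0, 0, 0, -0.025, -0.075, -0.1, -0.1, -0.075, 0, 0, 0, 0, 0, 0, 0], "turn":[0, 0, 0, 0, 0, 0, 0, 0, 0, 0, 0, 0, 0, 0, 0, 0], "aperture":[0.03, 0.04, 0.05, 0.055, 0.055, 0.055, 0.055, 0.055, 0.055, 0.055, 0.055, 0.055, 0.055, 0.055, 0.055, 0.055]})

```text
clock: 30.92
position: [0.4669, -0.2178, 0.2514]
tcp_rot: [0.001, 0.674, 0.739, 0.001]
force: [0.5, -0.1, -0.5]
finger_gap: 0.0549
gripper_force: 0.0
```

Run:
```python
from look import *
ap=dict(lid_large=((.641,.2386),.142-.034,.07),lid_small=((.6224,-.2168),.088,.055))
for n in("scene","side"):
    c,P=look(n,13);b=np.array((.0023,0) if n=="scene" else (-.0019,-.0047))
    hsv=cv2.cvtColor(c["img"],cv2.COLOR_BGR2HSV)
    for o,(a,z,R) in ap.items():
        m=(c["z_map"]>0)&(abs(P[...,2]-z)<.012)&(np.linalg.norm(P[...,:2]-b-a,axis=-1)<R)&(hsv[...,1]>100)&(hsv[...,0]<20)
        q=P[m];A=np.c_[q[:,:2]-a,np.ones(len(q))]
        cs=max(cv2.findContours(m.astype(np.uint8),0,cv2.CHAIN_APPROX_NONE)[0],key=len)[:,0]
        print(n,o,np.median(q[:,2]).round(4),"tilt",np.linalg.lstsq(A,q[:,2],rcond=None)[0].round(4),"centre",(circ(ray(c,cs,z-.002))[0][:2]-b).round(4),"want",a)
    a=np.array((.6174,.005))+b;print("drip",top(c,P,a,.219,.058,.0475,.008)[0][0]-b,rimtilt(P,c["z_map"]>0,a,.221),"plate",plate(c,False))
ims=[np.load(f"pics/{n}13.npz")["img"] for n in("scene","side")]
cv2.imwrite("pics/both13.png",np.hstack([cv2.resize(ims[0][100:420,130:510],(400,337)),cv2.resize(ims[1][110:430,150:530],(400,337))]))
```

```text
scene lid_large 0.1072 tilt [-0.0056  0.0052  0.1073] centre [0.6433 0.2391] want (0.641, 0.2386)
scene lid_small 0.0869 tilt [-0.0045 -0.0042  0.087 ] centre [ 0.6234 -0.2162] want (0.6224, -0.2168)
drip [0.61825541 0.00463037] (array([ 0.0015, -0.0183,  0.2217]), 24) plate ((654.9576416015625, -37.96356201171875), (69.69874572753906, 38.305049896240234), 47.16622543334961)
side lid_large 0.1051 tilt [-0.0038 -0.0132  0.1056] centre [0.4648 0.2897] want (0.641, 0.2386)
side lid_small 0.0857 tilt [0.0005 0.0188 0.086 ] centre [ 0.6212 -0.2205] want (0.6224, -0.2168)
drip [0.61777767 0.00525576] (array([-0.0038, -0.0199,  0.2187]), 18) plate ((608.285888671875, -30.393836975097656), (68.50148010253906, 121.53888702392578), 76.06401062011719)
```

View pics/both13.png

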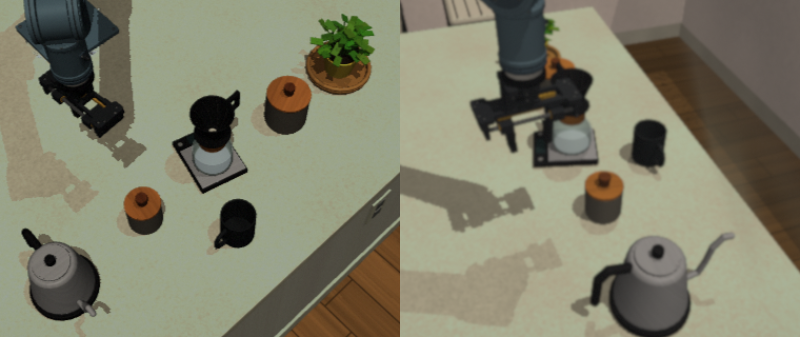

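Both crops show the lids flat on their canisters, with disc tops at about 0.107 and 0.087 against 0.108 and 0.088 expected. The dripper is seated, the carafe is on the scale, and the gripper is clear of everything. Handing in.

```bash
python3 -c "
from plant import robot, optics, sensors
print(robot.finish_job())"
```

```text
the job is handed in; nothing more can be done
None
```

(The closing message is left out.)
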